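# Clamp a whetstone with a removable crank

### The arm

A 7-joint arm with a two-finger parallel gripper is mounted at the origin on a cart in front of the work surface, level with it; the furniture and walls round the work are solid. World frame = base frame: x ahead of the robot, y to its left, z up, the work surface at z = 0. Lengths are in m, angles in degrees, forces in N, time in s.
With the tool pointing down it reaches from about 0.4 to 0.75 m from the base axis. Payload 19.5 kg.
Tool frame: the origin (TCP) lies on the centre line of the jaws, within the pads' length; the fingertips stand 22 mm ahead of it and the grasp point (between the pads) lies 3 mm ahead of it; z points along the fingers, y is the line along which they close (so a half turn about z gives the same grasp; the last joint's range is limited). The gripper opens to 85 mm and grips with 20 to 120 N. Pads are 22 mm wide; open, the fingers measure 114 mm over their backs; the gripper's body (76 mm by 85 mm) begins 54 mm behind the grasp point. The pads swing forward as they close: fully open they stand 13 mm farther back than shut.
Start: joints at [-74.009, 40.479, -1.581, 85.061, 1.261, 54.483, -4.326], TCP at [0.181, 0.546, 0.253] pointing down, gripper open.
Joint ranges: [-155.06, 155.06], [-18.47, 123.98], [-90, 86.84], [0, 140.48], [-83.41, 263.41], [0, 116], [-161.91, 161.91]. Speed limits (degrees/s): [108.29, 108.29, 147.25, 147.25, 172.46, 172.46, 172.46].

### API

Orientations are given as [roll, pitch, yaw] about the fixed x, y, z axes, in that order (R = Rz(yaw) Ry(pitch) Rx(roll)).
In Python, from workcell import monitor, imaging, ticket gives the robot as it stands.
- The arm moves only by the tool servo_tool, never from a script. Its argument "motion" is a list of rows, each a list of 5 numbers: the shift along the tool's x, y, z in m, then the turn about the tool's z in degrees, then the closure in counts, from 0 (fully open) to 255 (shut). A call has exactly 10 rows; each row shifts and turns the commanded pose from where the row before left it, along the tool's axes as they then stand; what a row does not reach is not made up. A row lasts 1/10 s, in which the tool goes at most 50 mm and 8.59 degrees, less where a joint would pass 70% of its speed; a pose out of reach is approached as far as the arm can. A call is refused whole if a number of a shift passes 0.05 or a number of a turn 8.59, either way. A call with a gripper value outside its range is refused whole. The fingers move at their own pace and stop on an object; "newtons" is the grip in N (left out, the last holds). Time passes only in rows, so rows that do not move let the fingers close, or fill a call up. It gives the time, the measured TCP pose, the force, the opening and the grip force at its end, in the units of the state.
- monitor.state(): the state, without advancing time (a new reading comes with each control period).
- imaging.capture(name): name is "scene" or "top"; returns the picture (384x512x3 uint8, red, green, blue); there is no depth.
- imaging.calibration(name): a dict with "camera_matrix" (3x3 intrinsics, pixels), "k1" (the pictures are not rectified: a ray, as slopes to the right and down, at radius r is drawn at 1 + k1 r^2 times it, then the intrinsics apply), "extrinsics" (4x4, takes a point from world to camera coordinates). Camera axes: x right, y down, z forward; pixel columns grow to the right and rows downward; lengths in m; the calibration is good to about 2 mm. A picture is of the moment at which its call begins. calibration takes no time and is no camera call.
- ticket.job_done(): hands the job in; it is judged then, once.
The state is a dict: "clock": time; "q": joint angles; "joint_vel": joint speeds; "tau": joint torques, N m; "tool_pos": TCP position; "tool_rot": TCP orientation; "contact_force": force on the tool from outside, world axes, zero at the start; "torque": the same for the moment, N m; "gripper_width": finger opening in m; "grasp_force": force on a finger pad.
Only numpy, scipy, OpenCV 4.12 (cv2) and the standard library are available. Lean on these libraries where they do the work, as an engineer would, in place of code of your own. Each camera call takes 0.05 s, during which the arm holds its last target. There are 200 camera calls.

### The job

The whetstone lies loose on the bed of the small crank-driven vise. First slide it along the bed, without lifting it, until its far end rests against the end stop beside the fixed jaw; then fit the loose crank fully down over the square drive shaft and wind it clockwise (seen from above) through full turns until the stone is firmly held and the sprung pad of the moving jaw is clearly pressed in. Leave the crank on the shaft, let go, and do not shift the tin, screwdriver, bottle or awl lying around.

Things in the scene. Friction and masses are not known exactly. Their poses are not given: they have to be found in the camera images.
- vise: Small grey vise, fixed to the bench: bed plate 130 x 270 mm, flat top 16 mm above the bench. Its fixed jaw stands at the robot's left end, the moving jaw in the middle, the gearbox with the upright drive shaft at the right end. x points away from the robot (turned by up to 0.25 rad), y left, z up. Origin on the bench, below the bed.
- corner (a point): Point on the bed's top where the end stop's plane meets the fixed jaw's face. Axes as the vise. The jaw's steel face fills y = 0, x = -50 to 0 mm, to 28 mm above the bed (jaw top 34 mm); the stop, a 20 mm high steel block, faces -x at x = 0, y = -33 to 3 mm. Moving jaw and pad: x = -49 to -3 mm, 35 mm high; pad face at y = -55 mm plus jaw's reading. Bed clear in front, to x = -105 mm.
- stone_mid (a point): Centre of the whetstone, half-way up: grey, roughly a block 58 mm long (own y, which points to corner's -x within 0.12 rad), 35 wide, 23 high, 0.11 to 0.23 kg, lying on the bed near the fixed jaw, its far end 30 to 45 mm short of the end stop. Slides when pushed on its near end. Home, its centre is 29 mm short of the stop and its near end stands 8 mm out of the jaws.
- stone: The whetstone as a whole; origin under its centre (see stone_mid).
- shaft_top (a point): Centre of the top of the upright square drive shaft, at corner x = -30, y = -180 mm, 78 mm above the bench. The shaft is 14 mm square, its top 5 mm tapered to 9 mm, and stands 22 mm up from a round collar 32 mm across. x and y are square to the shaft's flats and turn with it; z is up. The gearbox is 48 mm high; the crank's arm passes above jaws and stone.
- crank_hub (a point): Centre of the loose steel crank's hub, half-way up: a 28 mm square block 36 mm high, with a blind 16 mm square hole 28 mm deep in its underside. The crank stands on its hub, hole down, handle up, at any yaw; about 0.3 kg. x points along the arm to the handle, z up; pinch the hub across y. Fully fitted this point is 4 mm below shaft_top; fits at four quarter turns, about 0.1 rad of play.
- crank_handle (a point): Middle of the crank's handle: upright, black, round, 19 mm in diameter, 41 mm high, spinning freely on its pin, 65 mm from the hub's axis along crank_hub's x and 36 mm above crank_hub. The flat arm below it is 16 mm wide, from 24 to 31 mm above the hub's underside; the handle starts 2 mm above it. Axes as crank_hub.
- screw (a joint): Angle of the drive shaft, rad, growing clockwise seen from above; starts between -3 and 3. Turning needs about 0.12 N m; it stays where it is left. One full turn (6.28) moves the jaw 12 mm.
- jaw (a joint): Travel of the moving jaw towards the fixed jaw, m: 0.012 per turn of the screw, 0 when screw reads 0.
- pad (a joint): How far the sprung pad on the moving jaw is pressed into it, m: 0 free, 0.006 fully in (hard stop). Spring 2.5 N per mm. With the stone against the fixed jaw the pad meets it at a jaw reading of about 0.020; each further 1 mm of jaw travel presses the pad 1 mm in.
- tape_tin: Bystander: a low open round tin, 93 mm across, 39 mm high; origin under its centre.
- driver: Bystander: a small screwdriver, 150 mm long, lying flat; origin under its centre.
- dye_bottle: Bystander: a dark bottle with a screw cap, 53 mm across, 162 mm high; origin under its centre.
- awl: Bystander: an awl with a wooden haft, 152 mm long, 39 mm thick, lying flat; origin under its centre.
Things that resemble listed ones, but are neither listed nor needed, are in the scene too. Leave any purple look-alike of the stone alone.

How it is judged (in metres and radians):
On the way, in this order (a step that is already met when the one before it is completed fails the run):
1. the stone rests with its end against the end stop (x of stone_mid in the frame of corner between -0.034 and -0.024 m and y of stone_mid in the frame of corner between -0.045 and -0.01 m), for 0.2 s.
2. the crank is fully down on the square shaft, the stone still home (all of step 1 and horizontal distance between crank_hub and shaft_top below 0.004 m and z of crank_hub in the frame of shaft_top below -0.0005 m and angle between crank_hub's own z axis and vertical below 0.12 rad), for 0.2 s.
3. the jaw is wound up so that the pad is pressed in by the stone (all of step 2 and value of joint pad above 0.0015 m), for 0.2 s.
At the end, for the whole second after the job is handed in: Stone flat, at rest, its centre 24-34 mm short of the end stop and 10-22.5 mm from the fixed jaw, in line within 0.15 rad; pad pressed in over 1.5 mm; crank on the shaft, within 4 mm of its axis, 3.5 mm of fully down, upright within 0.12 rad (all of step 3 and y of stone_mid in the frame of corner above -0.0225 m and angle between the y axis of stone_mid and the x axis of corner, either way round below 0.15 rad and angle between stone_mid's own z axis and vertical below 0.12 rad and linear speed of stone below 0.02 m/s and velocity of joint screw below 0.2 rad/s); the robot touches nothing.
It fails at once if the stone is lifted more than 15 mm off the bed (z of stone_mid in the frame of corner above 0.0265 m).
It fails at once if a bystander is shifted by more than 30 mm (distance of any of tape_tin, driver, dye_bottle, awl from where it was at the start of the episode above 0.03 m).
It also fails if it takes over 72 s, if anything falls off the work surface, if the arm or the gripper's body presses on something with over 40 N, if the wrist force passes 120 N, or if a joint passes its speed limit or range.

## Working session

There is one attempt and no reset: what is moved stays moved. The work goes in short steps, Python scripts to look and compute and a tool call to move; the robot and the scene stay as the last step left them, time stands still between calls to the robot, and variables do not carry over. Pictures are saved under pics/ and viewed, at most 10 in all, crops included, and the job is handed in when it is done.

Besides the shell and the picture viewer there is one more tool, called after "Request:" as a command line: name --pt "numbers of a row" for each row, then --argument value for the rest. servo_tool: Moves the arm, as the interface text tells. Its arguments: {"type":"object","properties":{"motion":{"type":"array","items":{"type":"array","items":{"type":"number"}}},"newtons":{"type":"number"}},"required":["motion"]}

```bash
ls; mkdir -p pics
python3 - <<'E'
from workcell import monitor, imaging
import cv2
for n in("scene","top"):
    p=imaging.capture(n); cv2.imwrite(f"pics/{n}0.png",p[:,:,::-1])
    c=imaging.calibration(n); print(n,c)
print(monitor.state())
E
python3 -c "
import cv2
for n in('scene','top'):
    p=cv2.imread(f'pics/{n}0.png'); cv2.imwrite(f'pics/{n}0b.png',cv2.resize(p,(800,600),interpolation=cv2.INTER_CUBIC))"
```

```text
pics
scene {'camera_matrix': array([[410.99552496,   0.        , 262.94615407],
       [  0.        , 410.99552496, 189.85290482],
       [  0.        ,   0.        ,   1.        ]]), 'k1': -0.08555751344307272, 'extrinsics': array([[ 0.80739777, -0.58991208, -0.01061012, -0.52173492],
       [-0.31069233, -0.40981152, -0.85762742,  0.22518717],
       [ 0.50157662,  0.69574295, -0.51416207,  0.85511544],
       [ 0.        ,  0.        ,  0.        ,  1.        ]])}
top {'camera_matrix': array([[489.14103603,   0.        , 257.56722649],
       [  0.        , 489.14103603, 191.02224409],
       [  0.        ,   0.        ,   1.        ]]), 'k1': -0.04454335375704615, 'extrinsics': array([[-0.02422325, -0.99958189, -0.01578844,  0.00519635],
       [-0.98271212,  0.02670815, -0.18320359,  0.63630403],
       [ 0.18354867,  0.01107771, -0.9829482 ,  1.18484506],
       [ 0.        ,  0.        ,  0.        ,  1.        ]])}
{'clock': 0.1, 'q': array([-74.00861189,  40.50845419,  -1.58135979,  85.07947635,
         1.25885573,  54.48237166,  -4.32673162]), 'joint_vel': array([ 0.01900009, -0.09051296,  0.00291228, -0.10233468,  0.04580043,
        0.01962003, -0.04872404]), 'tau': array([ 1.89209633e-03, -8.84284759e+01,  1.23613402e+00, -2.36452192e+01,
        1.69470190e-02,  5.14866217e-03,  3.32201739e-05]), 'tool_pos': array([0.18125076, 0.54547737, 0.25290267]), 'tool_rot': array([-1.79946972e+02,  8.14655413e-04,  1.61616696e+02]), 'contact_force': array([-0.35808545,  0.04836641,  0.01016435]), 'torque': array([ 0.02491726,  0.00543418, -0.03836341]), 'grasp_force': 0.0, 'gripper_width': 0.08542369462183035}
```

View pics/scene0b.png

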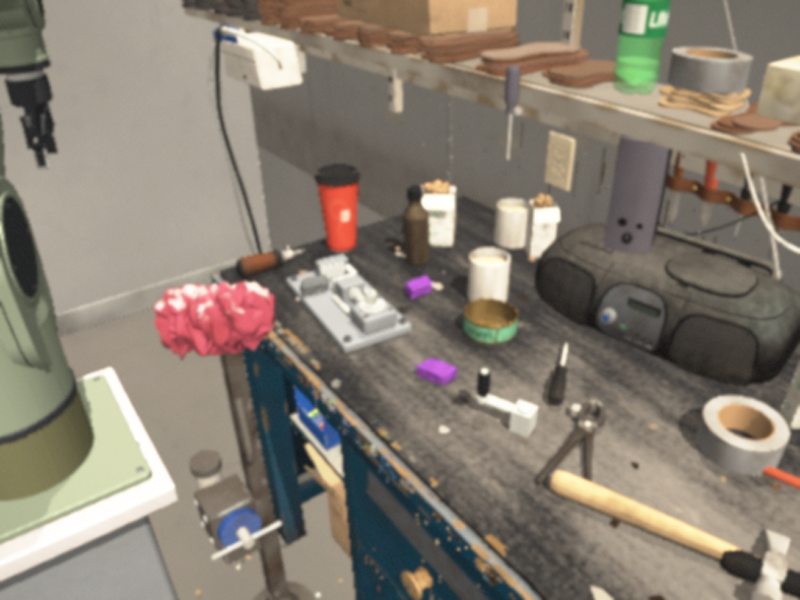

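View pics/top0b.png

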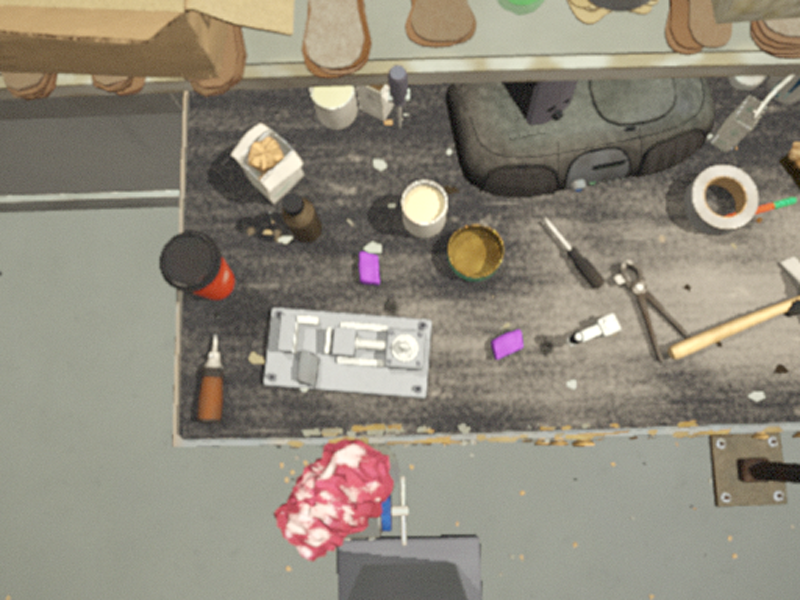

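The scene view shows the vise left of centre and the crank standing upright at about (505,405). The top view (800 px) shows the vise spanning (265-432, 308-397), the stone at about (308,368), the shaft at (404,347), the crank hub at (610,324) and its handle at (577,337). Next I'll zoom in.

```bash
cat > h.py <<'E'
import numpy as np, cv2
from workcell import monitor, imaging
def ray(n,u,v):
    c=imaging.calibration(n);K=c["camera_matrix"];E=c["extrinsics"]
    p=cv2.undistortPoints(np.array([[[u,v]]],float),K,np.array([c["k1"],0,0,0,0]))[0,0]
    R=E[:3,:3];o=-R.T@E[:3,3];return o,R.T@np.array([p[0],p[1],1])
def at(n,u,v,z):
    o,d=ray(n,u,v);return o+d*(z-o[2])/d[2]
def proj(n,P):
    c=imaging.calibration(n);E=c["extrinsics"]
    r=cv2.projectPoints(np.array(P,float).reshape(-1,1,3),cv2.Rodrigues(E[:3,:3])[0],E[:3,3],c["camera_matrix"],np.array([c["k1"],0,0,0,0]))[0];return r[:,0]
def crop(p,x,y,w,h,s):return cv2.resize(p[y:y+h,x:x+w],None,fx=s,fy=s,interpolation=cv2.INTER_CUBIC)
E
python3 - <<'E'
import cv2,numpy as np
from h import *
t=cv2.imread('pics/top0.png')
a=crop(t,160,185,130,80,6); b=crop(t,350,190,65,50,6)
im=np.zeros((a.shape[0],800,3),np.uint8); 
im[:a.shape[0],:780]=a
cv2.imwrite('pics/c1.png',im)
s=cv2.imread('pics/scene0.png')
a=crop(s,180,155,90,75,5)
o=np.zeros((600,800,3),np.uint8);o[:375,:450]=a
o[:300,455:455+325]=crop(t,350,195,65,60,5)
o[310:310+275,455:455+325]=crop(s,285,225,65,55,5)
cv2.imwrite('pics/c2.png',o)
E
```

```text
(no output)
```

View pics/c1.png

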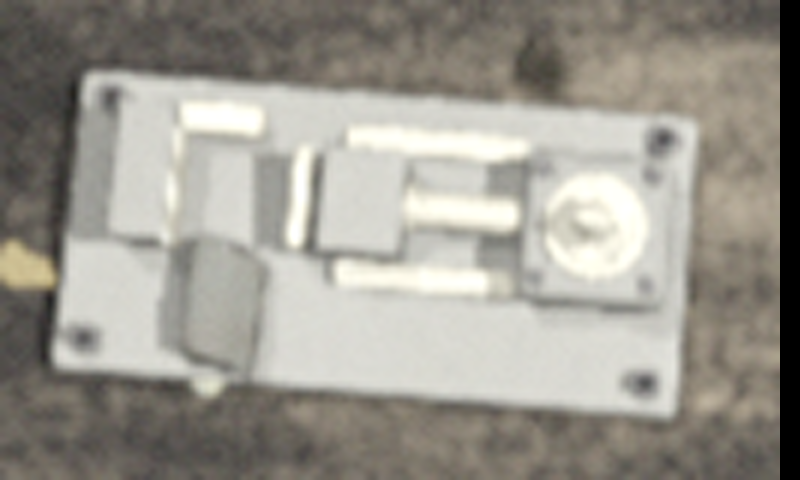

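View pics/c2.png

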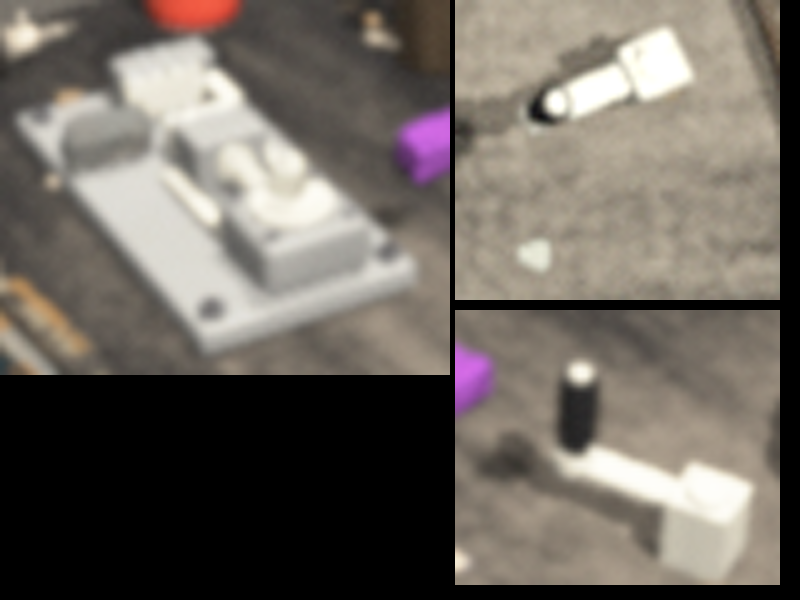

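Run:
```python
from h import *
np.set_printoptions(precision=4,suppress=True)
c1=lambda u,v:(160+(u+.5)/6-.5,185+(v+.5)/6-.5)
T=lambda u,v,z:at("top",*c1(u,v),z)
def tri(a,b):
    o1,d1=ray("top",*a);o2,d2=ray("scene",*b)
    d1/=np.linalg.norm(d1);d2/=np.linalg.norm(d2)
    s=np.linalg.lstsq(np.c_[d1,-d2],o2-o1,rcond=None)[0]
    p,q=o1+s[0]*d1,o2+s[1]*d2;return (p+q)/2,np.linalg.norm(p-q)
TL,TR,BR,BL=[T(*p,.016) for p in((85,70),(697,120),(675,415),(52,368))]
print("bed",TL,TR,BR,BL,"len",[np.linalg.norm(a-b) for a,b in((TL,TR),(TR,BR),(BR,BL),(BL,TL))])
ya=(TL-TR+BL-BR);yaw=np.degrees(np.arctan2(-ya[0],ya[1]));xa=TL-BL+TR-BR
print("vise yaw",yaw,np.degrees(np.arctan2(xa[1],xa[0])), "centre",(TL+TR+BR+BL)/4)
print("shaft",T(590,222,.078), "collar",T(597,225,.056))
print("stop front edge top",T(180,137,.036),T(262,137,.036),"jaw top face edge",T(165,95,.05),T(162,242,.05))
print("stone top pts", [T(*p,.039) for p in((195,237),(267,265),(245,370),(187,352))])
c2=lambda u,v,U,V:((u-455)/5+350,v/5+195)
H=at("top",(657-455)/5+350,62/5+195,.036);D=at("top",(557-455)/5+350,103/5+195,.0745)
print("hub",H,"handle",D,np.linalg.norm((H-D)[:2]),np.degrees(np.arctan2(*(D-H)[1::-1])))
print("scene hub",at("scene",335.6,261,.036),"handle",at("scene",310,237.6,.0745))
print(tri(((657-455)/5+350,62/5+195),(335.6,261)),tri(((557-455)/5+350,103/5+195),(310,237.6)))
print("scene shaft",at("scene",180+285/5,155+150/5,.078))
```

```text
bed [0.6362 0.2107 0.016 ] [ 0.6068 -0.0574  0.016 ] [ 0.4792 -0.044   0.016 ] [0.5059 0.2241 0.016 ] len [np.float64(0.269622057556657), np.float64(0.1283304497223213), np.float64(0.26947725606339995), np.float64(0.13100031208161536)]
vise yaw -5.969242983605229 -5.942682221299179 centre [0.557  0.0834 0.016 ]
shaft [ 0.5557 -0.0104  0.078 ] collar [ 0.5571 -0.013   0.056 ]
stop front edge top [0.6022 0.1656 0.036 ] [0.6013 0.1303 0.036 ] jaw top face edge [0.6183 0.1699 0.05  ] [0.5553 0.1711 0.05  ]
stone top pts [array([0.5584, 0.1587, 0.039 ]), array([0.5457, 0.128 , 0.039 ]), array([0.5013, 0.1376, 0.039 ]), array([0.5095, 0.1622, 0.039 ])]
hub [ 0.5884 -0.3513  0.036 ] handle [ 0.5636 -0.29    0.0745] 0.06615629209916273 111.99121440655787
scene hub [ 0.5875 -0.3487  0.036 ] handle [ 0.5637 -0.289   0.0745]
(array([ 0.5873, -0.3503,  0.0375]), np.float64(0.0021670107248140877)) (array([ 0.5633, -0.2897,  0.0751]), np.float64(0.00046269372521502787))
scene shaft [ 0.558  -0.0053  0.078 ]
```

Run:
```python
from h import *
np.set_printoptions(precision=3,suppress=True)
def tri(a,b):
    o1,d1=ray("top",*a);o2,d2=ray("scene",*b)
    d1/=np.linalg.norm(d1);d2/=np.linalg.norm(d2)
    s=np.linalg.lstsq(np.c_[d1,-d2],o2-o1,rcond=None)[0]
    p,q=o1+s[0]*d1,o2+s[1]*d2;return (p+q)/2,np.linalg.norm(p-q)
k=.64
print("cloth",tri((335*k,500*k),(215*k,318*k)))
for n,u,v,z in(("bottle cap",292,205,.162),("tin",475,245,.039),("cream cup top",424,204,.09),("awl",212,380,.02),("red cup lid",192,260,.15)):print(n,at("top",u*k,v*k,z))
print("cup tri",tri((424*k,204*k),(489*k,262*k)),"redlid",tri((192*k,260*k),(337*k,175*k)))
s=cv2.imread('pics/top0.png');e=cv2.imread('pics/scene0.png')
o=np.zeros((600,800,3),np.uint8)
o[:390,:390]=crop(s,244,209,26,26,15);o[:390,400:790]=crop(e,222,173,30,30,13)
cv2.imwrite('pics/c3.png',o[:400])
```

```text
cloth (array([0.319, 0.102, 0.057]), np.float64(0.0006212667327132549))
bottle cap [0.767 0.153 0.162]
tin [ 0.728 -0.135  0.039]
cream cup top [ 0.785 -0.05   0.09 ]
awl [0.515 0.308 0.02 ]
red cup lid [0.688 0.309 0.15 ]
cup tri (array([ 0.789, -0.05 ,  0.075]), np.float64(0.001771638664614033)) redlid (array([0.683, 0.305, 0.163]), np.float64(0.002652767344432179))
```

View pics/c3.png

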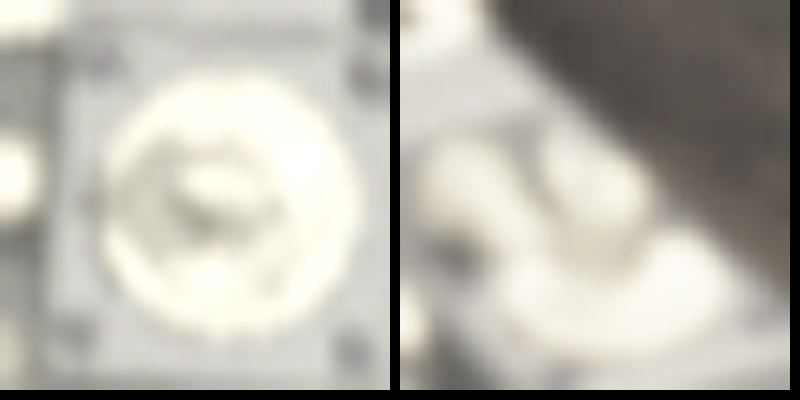

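The dark shaft top is too overexposed to read its yaw, so I'll search for it by feel. Moving to the stone now.

Request:
servo_tool --pt "0 0 0 -6.2 255" --pt "0 0 0 -6.2 255" --pt "-0.033 -0.036 0 0 255" --pt "-0.033 -0.036 0 0 255" --pt "-0.033 -0.036 0 0 255" --pt "-0.033 -0.036 0 0 255" --pt "-0.033 -0.036 0 0 255" --pt "-0.033 -0.036 0 0 255" --pt "-0.033 -0.036 0 0 255" --pt "-0.033 -0.036 0 0 255" --newtons 40

```text
clock: 1.1
tool_pos: [0.4147, 0.2299, 0.2532]
tool_rot: [-180.0, -0.0, 174.0]
contact_force: [1.2, 0.6, -0.1]
gripper_width: 0.0001
grasp_force: 0.0
```

Request:
servo_tool --pt "-0.033 -0.036 0 0 255" --pt "-0.033 -0.036 0 0 255" --pt "0 0 0.03 0 255" --pt "0 0 0.03 0 255" --pt "0 0 0.03 0 255" --pt "0 0 0.03 0 255" --pt "0 0 0.03 0 255" --pt "0 0 0.03 0 255" --pt "0 0 0 0 255" --pt "0 0 0 0 255"

```text
clock: 2.1
tool_pos: [0.4719, 0.1532, 0.0738]
tool_rot: [-180.0, -0.0, 174.0]
contact_force: [-0.3, -0.3, 0.1]
gripper_width: 0.0002
grasp_force: 0.0
```

Request:
servo_tool --pt "0 0 0.016 0 255" --pt "0 0 0.015 0 255" --pt "-0.008 0 0 0 255" --pt "-0.008 0 0 0 255" --pt "-0.007 0 0 0 255" --pt "-0.007 0 0 0 255" --pt "-0.007 0 0 0 255" --pt "-0.007 0 0 0 255" --pt "-0.006 0 0 0 255" --pt "0 0 0 0 255"

```text
clock: 3.1
tool_pos: [0.5225, 0.1478, 0.0423]
tool_rot: [180.0, 0.0, 174.0]
contact_force: [-0.2, -0.1, -0.8]
gripper_width: 0.0001
grasp_force: 0.0
```

Run:
```python
from h import *
t=imaging.capture("top")[:,:,::-1];s=imaging.capture("scene")[:,:,::-1]
o=np.zeros((400,800,3),np.uint8)
o[:300,:400]=crop(t,165,190,80,60,5);o[:375,410:785]=crop(s,180,145,75,75,5)
cv2.imwrite('pics/c4.png',o)
```

```text
(no output)
```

View pics/c4.png

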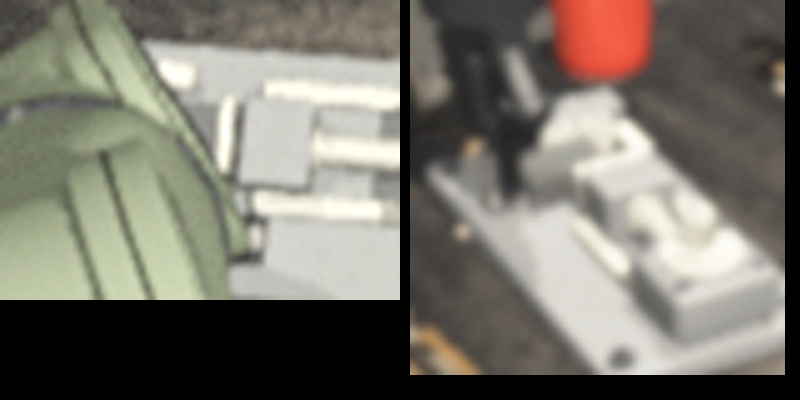

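The top view is blocked by the arm. The scene view shows the fingers at about (515,165) pushing the stone (560,165) in between the jaws.

Request:
servo_tool --pt "-0.002 0 0 0 255" --pt "-0.002 0 0 0 255" --pt "-0.002 0 0 0 255" --pt "-0.001 0 0 0 255" --pt "-0.001 0 0 0 255" --pt "-0.001 0 0 0 255" --pt "0 0 0 0 255" --pt "0 0 0 0 255" --pt "0 0 0 0 255" --pt "0 0 0 0 255"

```text
clock: 4.2
tool_pos: [0.5307, 0.147, 0.0423]
tool_rot: [-180.0, 0.0, 174.0]
contact_force: [0.0, 0.3, 0.8]
gripper_width: -0.0001
grasp_force: 0.0
```

Request:
servo_tool --pt "-0.001 0 0 0 255" --pt "-0.001 0 0 0 255" --pt "-0.0005 0 0 0 255" --pt "-0.0005 0 0 0 255" --pt "0 0 0 0 255" --pt "0 0 0 0 255" --pt "0 0 0 0 255" --pt "0 0 0 0 255" --pt "0 0 0 0 255" --pt "0 0 0 0 255"

```text
clock: 5.2
tool_pos: [0.5336, 0.1467, 0.0423]
tool_rot: [-180.0, -0.0, 174.0]
contact_force: [-0.7, 0.4, 0.0]
gripper_width: -0.0002
grasp_force: 0.2
```

Request:
servo_tool --pt "-0.0005 0 0 0 255" --pt "-0.0005 0 0 0 255" --pt "-0.0005 0 0 0 255" --pt "-0.0005 0 0 0 255" --pt "0 0 0 0 255" --pt "0 0 0 0 255" --pt "0 0 0 0 255" --pt "0 0 0 0 255" --pt "0 0 0 0 255" --pt "0 0 0 0 255"

```text
clock: 6.2
tool_pos: [0.5357, 0.1465, 0.0423]
tool_rot: [-180.0, 0.0, 174.0]
contact_force: [0.3, 0.5, -0.1]
gripper_width: -0.0003
grasp_force: 0.2
```

Request:
servo_tool --pt "-0.0005 0 0 0 255" --pt "-0.0005 0 0 0 255" --pt "-0.0005 0 0 0 255" --pt "-0.0005 0 0 0 255" --pt "-0.0005 0 0 0 255" --pt "-0.0005 0 0 0 255" --pt "0 0 0 0 255" --pt "0 0 0 0 255" --pt "0 0 0 0 255" --pt "0 0 0 0 255"

```text
clock: 7.2
tool_pos: [0.5386, 0.1462, 0.0423]
tool_rot: [-180.0, 0.0, 174.0]
contact_force: [-1.0, -0.4, -0.2]
gripper_width: -0.0002
grasp_force: 0.2
```

Run:
```python
from h import *
s=imaging.capture("scene")[:,:,::-1]
cv2.imwrite('pics/c5.png',crop(s,185,145,70,55,10))
```

```text
(no output)
```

View pics/c5.png

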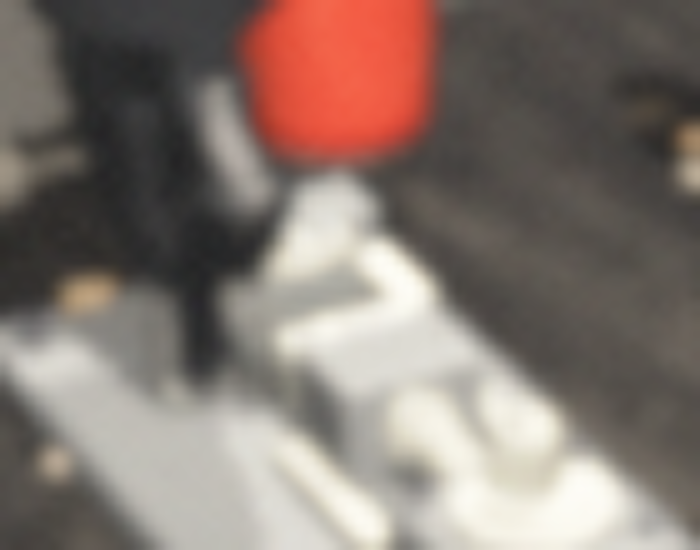

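The stone's top (320,290) is close to the white stop (395,290) but no contact force has built up yet, so I'll continue.

Request:
servo_tool --pt "-0.0005 0 0 0 255" --pt "-0.0005 0 0 0 255" --pt "-0.0005 0 0 0 255" --pt "-0.0005 0 0 0 255" --pt "-0.0005 0 0 0 255" --pt "-0.0005 0 0 0 255" --pt "0 0 0 0 255" --pt "0 0 0 0 255" --pt "0 0 0 0 255" --pt "0 0 0 0 255"

```text
clock: 8.25
tool_pos: [0.5406, 0.1457, 0.0421]
tool_rot: [-179.9, -0.1, 174.0]
contact_force: [-8.5, -1.3, 3.8]
gripper_width: 0.0001
grasp_force: 4.0
```

Request:
servo_tool --pt "0.01 0 0 0 255" --pt "0.03 0 0 0 255" --pt "0 0 -0.043 0 255" --pt "0 0 -0.043 0 255" --pt "0 0 -0.043 0 255" --pt "0 0 0 7.75 200" --pt "0 0 0 7.75 100" --pt "0 0 0 7.75 0" --pt "0 0 0 7.75 0" --pt "0 0 0 7.75 0"

```text
clock: 9.25
tool_pos: [0.5022, 0.1502, 0.1715]
tool_rot: [180.0, 0.0, 135.0]
contact_force: [-0.0, -0.2, 0.5]
gripper_width: 0.0719
grasp_force: 0.0
```

Request:
servo_tool --pt "0 0 0 7.75 0" --pt "0 0 0 7.75 0" --pt "0 0 0 7.75 0" --pt "-0.045 -0.0097 0 0 0" --pt "-0.045 -0.0097 0 0 0" --pt "-0.045 -0.0097 0 0 0" --pt "-0.045 -0.0097 0 0 0" --pt "-0.045 -0.0097 0 0 0" --pt "-0.045 -0.0097 0 0 0" --pt "-0.045 -0.0097 0 0 0"

```text
clock: 10.25
tool_pos: [0.5573, -0.1695, 0.1715]
tool_rot: [180.0, 0.0, 112.0]
contact_force: [-0.1, 1.6, -0.3]
gripper_width: 0.0853
grasp_force: 0.0
```

Run:
```python
from h import *
t=imaging.capture("top")[:,:,::-1];s=imaging.capture("scene")[:,:,::-1]
o=np.zeros((400,800,3),np.uint8)
o[:360,:400]=crop(t,165,190,50,45,8);o[:384,410:794]=crop(s,190,150,48,48,8)
cv2.imwrite('pics/c6.png',o);cv2.imwrite('pics/t6.png',t);print(monitor.state()["tool_pos"])
```

```text
[ 0.55670039 -0.17425258  0.17128655]
```

View pics/c6.png

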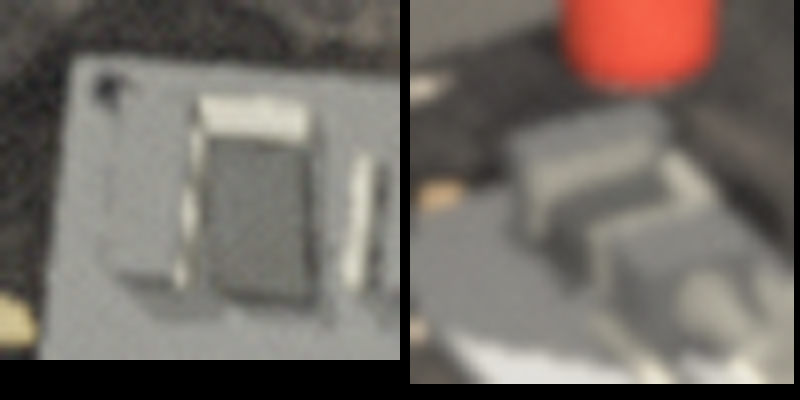

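The stone's far end sits against the stop in the top crop (255,140) and the stone lies in line. The pad strip is at about (360,215) with a gap left. On to the crank.

Request:
servo_tool --pt "-0.0437 -0.0092 0 0 0" --pt "-0.0437 -0.0092 0 0 0" --pt "-0.0437 -0.0092 0 0 0" --pt "-0.0437 -0.0092 0 0 0" --pt "0 0 0.02 0 0" --pt "0 0 0.02 0 0" --pt "0 0 0 0 0" --pt "0 0 0 0 0" --pt "0 0 0 0 0" --pt "0 0 0 0 0"

```text
clock: 11.35
tool_pos: [0.5888, -0.3433, 0.1324]
tool_rot: [180.0, 0.1, 112.0]
contact_force: [-0.4, 0.6, -0.1]
gripper_width: 0.0855
grasp_force: 0.0
```

Run:
```python
from h import *
np.set_printoptions(precision=4,suppress=True)
print(monitor.state()["tool_pos"])
s0=np.array([.556,-.0115]);a=np.radians(-5.95);X=np.array([np.cos(a),np.sin(a)]);Y=np.array([-X[1],X[0]])
C=s0+.03*X+.18*Y;print("corner",C)
q=lambda n,u,v,z:(lambda P:np.array([(P-C)@X,(P-C)@Y]))(at(n,165+(u+.5)/8-.5,190+(v+.5)/8-.5,z)[:2])
print("pad top-left edge",q("top",352,160,.05),q("top",345,285,.05),"stone right edge",q("top",312,150,.039),q("top",318,300,.039),"left",q("top",205,140,.039),q("top",212,290,.039))
print("fixed jaw face top",q("top",200,110,.044),q("top",192,260,.044))
```

```text
[ 0.5888 -0.3433  0.1324]
corner [0.6045 0.1644]
pad top-left edge [-0.0061 -0.0504] [-0.0461 -0.052 ] stone right edge [-0.0023 -0.0358] [-0.0504 -0.0425] left [-0.0018 -0.001 ] [-0.0499 -0.0083]
fixed jaw face top [0.0071 0.0008] [-0.0413 -0.0017]
```

Request:
servo_tool --pt "-0.006 -0.0033 0 0 0" --pt "0 0 0.03 0 0" --pt "0 0 0.03 0 0" --pt "0 0 0.03 0 0" --pt "0 0 0.012 0 0" --pt "0 0 0 0 0" --pt "0 0 0 0 255" --pt "0 0 0 0 255" --pt "0 0 0 0 255" --pt "0 0 0 0 255" --newtons 60

```text
clock: 12.35
tool_pos: [0.5879, -0.3502, 0.0301]
tool_rot: [180.0, 0.1, 112.0]
contact_force: [2.9, -0.8, 1.3]
gripper_width: 0.0285
grasp_force: 0.0
```

Request:
servo_tool --pt "0 0 0 0 255" --pt "0 0 0 0 255" --pt "0 0 0 0 255" --pt "0 0 0 0 255" --pt "0 0 0 0 255" --pt "0 0 0 0 255" --pt "0 0 0 0 255" --pt "0 0 0 0 255" --pt "0 0 0 0 255" --pt "0 0 0 0 255"

```text
clock: 13.35
tool_pos: [0.5879, -0.3502, 0.0303]
tool_rot: [180.0, 0.1, 112.0]
contact_force: [-1.6, 0.8, 7.8]
gripper_width: 0.0272
grasp_force: 59.3
```

Request:
servo_tool --pt "0 0 -0.03 0 255" --pt "0 0 -0.04 0 255" --pt "0 0 -0.04 0 255" --pt "0.0466 0.0139 0 0 255" --pt "0.0466 0.0139 0 0 255" --pt "0.0466 0.0139 0 0 255" --pt "0.0466 0.0139 0 0 255" --pt "0.0466 0.0139 0 0 255" --pt "0.0466 0.0139 0 0 255" --pt "0.0466 0.0139 0 0 255"

```text
clock: 14.35
tool_pos: [0.555, -0.0093, 0.1396]
tool_rot: [180.0, 0.0, 112.0]
contact_force: [0.4, 0.5, -2.9]
gripper_width: 0.0269
grasp_force: 60.3
```

Request:
servo_tool --pt "0 0 0 0 255" --pt "0 0 0 0 255" --pt "0 0 0 0 255" --pt "0 0 0 0 255" --pt "0 0 0 0 255" --pt "0 0 0 0 255" --pt "0 0 0 0 255" --pt "0 0 0 0 255" --pt "0 0 0 0 255" --pt "0 0 0 0 255"

```text
clock: 15.35
tool_pos: [0.5555, -0.0112, 0.1393]
tool_rot: [-180.0, 0.0, 112.0]
contact_force: [0.3, -0.2, -2.6]
gripper_width: 0.0273
grasp_force: 60.2
```

Run:
```python
from h import *
np.set_printoptions(precision=4,suppress=True)
st=monitor.state();print(st["tool_pos"],st["gripper_width"])
t=imaging.capture("top")[:,:,::-1];s=imaging.capture("scene")[:,:,::-1]
o=np.zeros((500,800,3),np.uint8)
o[:420,:390]=crop(t,230,190,65,70,6);o[:480,400:790]=crop(s,205,135,65,80,6)
cv2.imwrite('pics/c7.png',o)
```

```text
[ 0.5555 -0.0112  0.1393] 0.02727743073502548
```

View pics/c7.png

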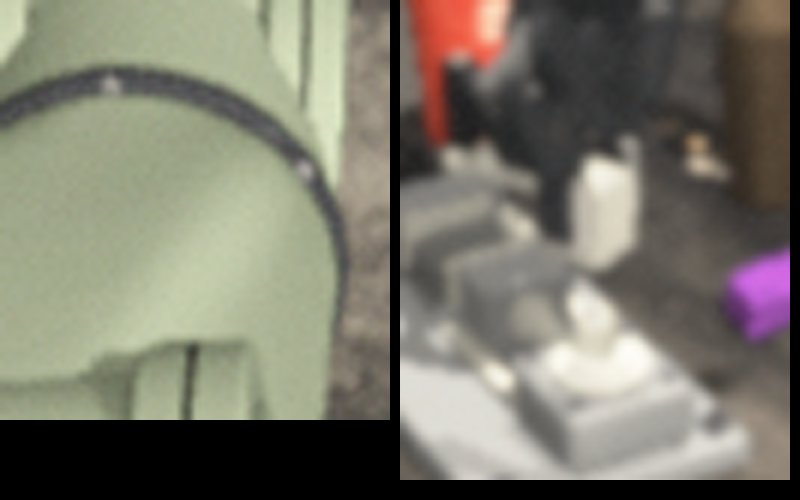

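Scene crop: the hub hangs at (605,215) with its underside at about (603,260), and the shaft top is at about (590,287). I'll check the alignment numerically.

Run:
```python
from h import *
np.set_printoptions(precision=4,suppress=True)
b=lambda u,v:(205+(u-400+.5)/6-.5,135+(v+.5)/6-.5)
print("hub bottom edges px",b(578,245),b(606,268),b(636,242))
P=monitor.state()["tool_pos"];a=np.radians(112);X=np.array([np.cos(a),np.sin(a)]);Y=np.array([-X[1],X[0]])
for sx,sy in((1,1),(1,-1),(-1,-1),(-1,1)):
    q=P[:2]+14*.001*(sx*X+sy*Y);u=proj("scene",[[*q,.109],[*q,.145]]);print(sx,sy,(u-[205,135]+.5)*6-.5+[400,0])
for z,r in((.078,0),(.056,0)):print("pred shaft",(proj("scene",[[.556,-.0115,z]])-[205,135]+.5)*6-.5+[400,0])
# shaft outline for candidate yaws
for d in range(0,90,15):
    a=np.radians(d);print(d,[tuple(((proj("scene",[[.556+.0099*np.cos(a+np.pi/4+k*np.pi/2),-.0115+.0099*np.sin(a+np.pi/4+k*np.pi/2),.073]])[0]-[205,135]+.5)*6-.5+[400,0]).astype(int)) for k in range(4)])
s=imaging.capture("scene")[:,:,::-1]
o=crop(s,228,178,24,24,24);g=cv2.cvtColor(o,cv2.COLOR_BGR2GRAY);g=np.clip((g.astype(float)-110)*2.2,0,255).astype(np.uint8)
cv2.imwrite('pics/c8.png',g)
```

```text
hub bottom edges px (234.25, 175.41666666666666) (238.91666666666666, 179.25) (243.91666666666666, 174.91666666666666)
1 1 [[548.8451 253.4486]
 [544.4443 179.4838]]
1 -1 [[586.0986 226.8529]
 [582.4252 153.8408]]
-1 -1 [[638.7099 242.5233]
 [635.893  168.871 ]]
-1 1 [[601.9961 269.7466]
 [598.4698 195.1263]]
pred shaft [[598.3806 309.5062]]
pred shaft [[600.4685 352.126 ]]
0 [(np.int64(603), np.int64(308)), (np.int64(576), np.int64(317)), (np.int64(594), np.int64(330)), (np.int64(620), np.int64(320))]
15 [(np.int64(597), np.int64(308)), (np.int64(576), np.int64(320)), (np.int64(600), np.int64(330)), (np.int64(621), np.int64(317))]
30 [(np.int64(591), np.int64(308)), (np.int64(577), np.int64(323)), (np.int64(605), np.int64(329)), (np.int64(620), np.int64(314))]
45 [(np.int64(586), np.int64(310)), (np.int64(579), np.int64(326)), (np.int64(611), np.int64(328)), (np.int64(617), np.int64(312))]
60 [(np.int64(582), np.int64(312)), (np.int64(583), np.int64(328)), (np.int64(615), np.int64(326)), (np.int64(613), np.int64(310))]
75 [(np.int64(578), np.int64(314)), (np.int64(588), np.int64(329)), (np.int64(618), np.int64(323)), (np.int64(608), np.int64(308))]
```

View pics/c8.png

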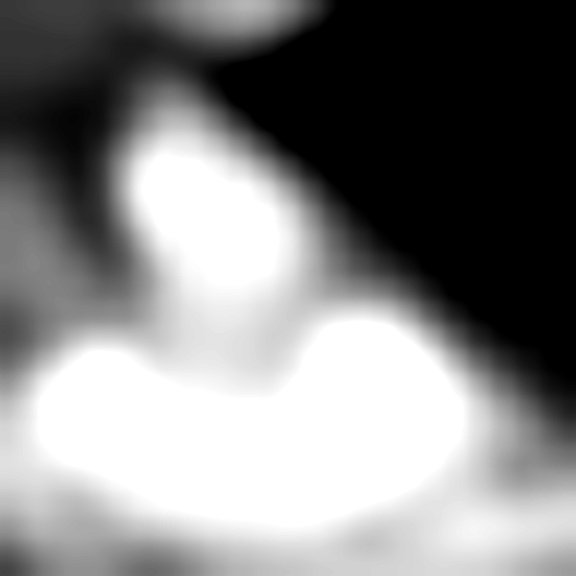

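The hub matches its predicted place within half a pixel, and the shaft appears about 1.5 mm left of the predicted spot. I'll correct slightly and come down to feel for it.

Request:
servo_tool --pt "0.0015 0 0.01 0 255" --pt "0 0 0.01 0 255" --pt "0 0 0.01 0 255" --pt "0 0 0.002 0 255" --pt "0 0 0.002 0 255" --pt "0 0 0.002 0 255" --pt "0 0 0 0 255" --pt "0 0 0 0 255" --pt "0 0 0 0 255" --pt "0 0 0 0 255" --newtons 60

```text
clock: 16.5
tool_pos: [0.556, -0.0111, 0.1034]
tool_rot: [179.9, 0.2, 112.0]
contact_force: [5.6, -7.7, 0.3]
gripper_width: 0.0275
grasp_force: 61.0
```

Request:
servo_tool --pt "-0.002 0.0005 0 0 255" --pt "0 0 0 0 255" --pt "0 0 0.001 0 255" --pt "0 0 0.001 0 255" --pt "0 0 0.001 0 255" --pt "0 0 0 0 255" --pt "0 0 0 0 255" --pt "0 0 0 0 255" --pt "0 0 0 0 255" --pt "0 0 0 0 255"

```text
clock: 17.5
tool_pos: [0.5569, -0.0119, 0.1003]
tool_rot: [179.9, 0.1, 112.0]
contact_force: [7.1, -5.4, -2.4]
gripper_width: 0.027
grasp_force: 60.6
```

```bash
python3 -c "
from workcell import monitor
s=monitor.state();print(s['tool_pos'],s['tool_rot'],s['contact_force'],s['torque'])"
```

```text
[ 0.55688411 -0.01193679  0.10030777] [1.79917858e+02 8.42867653e-02 1.12001649e+02] [ 7.10415214 -5.38432253 -2.3718318 ] [-1.27970432 -1.64106462  0.10150246]
```

It has passed the taper, so the hub is engaged at this yaw. I'll relieve the side force and seat it.

Request:
servo_tool --pt "-0.0012 0.0008 0 0 255" --pt "0 0 0.002 0 255" --pt "0 0 0.002 0 255" --pt "0 0 0.002 0 255" --pt "0 0 0.002 0 255" --pt "0 0 0.002 0 255" --pt "0 0 0.002 0 255" --pt "0 0 0 0 255" --pt "0 0 0 0 255" --pt "0 0 0 0 255"

```text
clock: 18.5
tool_pos: [0.5574, -0.0123, 0.0882]
tool_rot: [180.0, 0.0, 112.0]
contact_force: [2.9, -3.2, 1.8]
gripper_width: 0.0269
grasp_force: 61.2
```

Request:
servo_tool --pt "-0.0005 0.0003 0.001 0 255" --pt "0 0 0.001 0 255" --pt "0 0 0.001 0 255" --pt "0 0 0 0 255" --pt "0 0 0 0 255" --pt "0 0 0 0 255" --pt "0 0 0 0 255" --pt "0 0 0 0 255" --pt "0 0 0 0 255" --pt "0 0 0 0 255"

```text
clock: 19.5
tool_pos: [0.5575, -0.0124, 0.0861]
tool_rot: [-180.0, -0.0, 112.0]
contact_force: [-4.4, -0.5, 23.4]
gripper_width: 0.027
grasp_force: 63.8
```

The crank is fully seated, with a 23 N reaction at the expected height. I'll release it and move to the handle.

Request:
servo_tool --pt "0 0 -0.002 0 0" --pt "0 0 0 0 0" --pt "0 0 0 0 0" --pt "0 0 0 0 0" --pt "0 0 0 0 0" --pt "0 0 -0.03 0 0" --pt "0 0 -0.03 0 0" --pt "0 0 -0.02 0 0" --pt "0.03 0 0 0 0" --pt "0.035 0 0 0 0"

```text
clock: 20.5
tool_pos: [0.5334, 0.0475, 0.1677]
tool_rot: [179.9, 0.0, 111.9]
contact_force: [0.7, 2.2, -0.6]
gripper_width: 0.0856
grasp_force: 0.0
```

Run:
```python
from h import *
s=monitor.state();print(s['tool_pos'])
s=imaging.capture("scene")[:,:,::-1]
cv2.imwrite('pics/c9.png',crop(s,195,125,70,75,8))
f=lambda P:((proj("scene",[P])[0]-[195,125]+.5)*8-.5).round()
S=np.array([.5576,-.0124]);a=np.radians(112);X=np.array([np.cos(a),np.sin(a)])
print("pred hub top",f([*S,.092]),"handle bot/top",f([*(S+.065*X),.0895]),f([*(S+.065*X),.1305]))
```

```text
[0.53336709 0.04747328 0.16774159]
pred hub top [348. 456.] handle bot/top [191. 413.] [183. 305.]
```

View pics/c9.png

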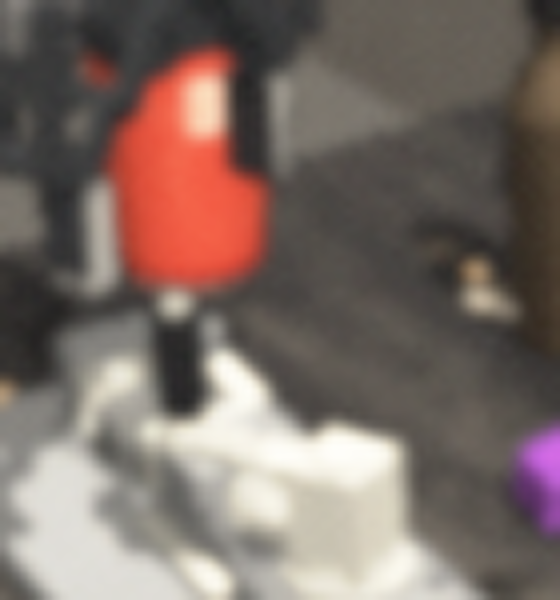

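(That last view took me past the picture limit, so from here I go by numbers only.) The crank stands upright and flush on the shaft, with the handle at about (177,355) within 2 mm of the prediction. Now I'll grip the handle.

Request:
servo_tool --pt "0 0 0.02 0 0" --pt "0 0 0.02 0 0" --pt "0 0 0.0135 0 0" --pt "0 0 0 0 255" --pt "0 0 0 0 255" --pt "0 0 0 0 255" --pt "0 0 0 0 255" --pt "0 0 0 0 255" --pt "0 0 0 0 255" --pt "0 0 0 0 255" --newtons 40

```text
clock: 21.55
tool_pos: [0.5335, 0.0478, 0.1141]
tool_rot: [180.0, -0.0, 112.0]
contact_force: [-1.6, 1.6, 5.5]
gripper_width: 0.0178
grasp_force: 39.0
```

Request:
servo_tool --pt "-0.0025 0.0179 0 0 255" --pt "-0.0074 0.0165 0 0 255" --pt "-0.0116 0.0139 0 0 255" --pt "-0.015 0.0101 0 0 255" --pt "-0.0172 0.0056 0 0 255" --pt "-0.0181 0.0006 0 0 255" --pt "-0.0176 -0.0044 0 0 255" --pt "-0.0157 -0.009 0 0 255" --pt "-0.0126 -0.013 0 0 255" --pt "0 0 0 0 255"

```text
clock: 22.55
tool_pos: [0.612, -0.0494, 0.1139]
tool_rot: [-179.9, 0.0, 111.9]
contact_force: [-1.0, -0.7, 4.9]
gripper_width: 0.0177
grasp_force: 40.1
```

Request:
servo_tool --pt "-0.0085 -0.016 0 0 255" --pt "-0.0038 -0.0177 0 0 255" --pt "0.0013 -0.018 0 0 255" --pt "0.0062 -0.017 0 0 255" --pt "0.0106 -0.0146 0 0 255" --pt "0.0143 -0.0111 0 0 255" --pt "0.0168 -0.0068 0 0 255" --pt "0.018 -0.0019 0 0 255" --pt "0.0178 0.0031 0 0 255" --pt "0 0 0 0 255"

```text
clock: 23.55
tool_pos: [0.4926, -0.0151, 0.114]
tool_rot: [-180.0, -0.1, 112.2]
contact_force: [-4.5, 0.4, 8.1]
gripper_width: 0.0175
grasp_force: 40.6
```

Request:
servo_tool --pt "0.0163 0.0079 0 0 255" --pt "0.0134 0.0121 0 0 255" --pt "0.0096 0.0153 0 0 255" --pt "0.005 0.0174 0 0 255" --pt "0 0.0181 0 0 255" --pt "-0.005 0.0174 0 0 255" --pt "-0.0096 0.0153 0 0 255" --pt "-0.0134 0.0121 0 0 255" --pt "-0.0163 0.0079 0 0 255" --pt "0 0 0 0 255"

```text
clock: 24.55
tool_pos: [0.6093, 0.0273, 0.114]
tool_rot: [179.9, 0.1, 111.9]
contact_force: [2.0, 1.3, 6.4]
gripper_width: 0.0175
grasp_force: 40.8
```

Request:
servo_tool --pt "-0.0178 0.0031 0 0 255" --pt "-0.018 -0.0019 0 0 255" --pt "-0.0168 -0.0068 0 0 255" --pt "-0.0143 -0.0111 0 0 255" --pt "-0.0106 -0.0146 0 0 255" --pt "-0.0062 -0.017 0 0 255" --pt "-0.0013 -0.018 0 0 255" --pt "0.0038 -0.0177 0 0 255" --pt "0.0085 -0.016 0 0 255" --pt "0 0 0 0 255"

```text
clock: 25.55
tool_pos: [0.5409, -0.0759, 0.1142]
tool_rot: [-180.0, -0.0, 112.0]
contact_force: [-0.7, -0.8, 5.5]
gripper_width: 0.0175
grasp_force: 40.5
```

```bash
python3 -c "
from workcell import monitor
s=monitor.state();print(s['tool_pos'],s['contact_force'],s['gripper_width'])"
```

```text
[ 0.54086156 -0.07590594  0.11415993] [-0.6649061  -0.77207458  5.51140839] 0.017535437245500482
```

Request:
servo_tool --pt "0 0 0 0 0" --pt "0 0 0 0 0" --pt "0 0 0 0 0" --pt "0 0 0 0 0" --pt "0 0 -0.03 0 0" --pt "0 0 -0.03 0 0" --pt "-0.0463 -0.0187 0 0 0" --pt "-0.0463 -0.0187 0 0 0" --pt "-0.0463 -0.0187 0 0 0" --pt "-0.0463 -0.0187 0 0 0"

```text
clock: 26.55
tool_pos: [0.5419, -0.2776, 0.1739]
tool_rot: [-180.0, 0.0, 112.0]
contact_force: [0.1, 0.1, 0.1]
gripper_width: 0.0857
grasp_force: 0.0
```

Run:
```python
from h import *
np.set_printoptions(precision=1,suppress=True,linewidth=200)
print(monitor.state()['tool_pos'],monitor.state()['gripper_width'])
t=imaging.capture("top")[:,:,::-1];cv2.imwrite('pics/t10.png',t);cv2.imwrite('pics/s10.png',imaging.capture("scene")[:,:,::-1])
S=np.array([.5573,-.0124]);a=np.radians(-5.95);X=np.array([np.cos(a),np.sin(a)]);Y=np.array([-X[1],X[0]])
C=S+.03*X+.18*Y
# rectified profiles along corner y at height z, x averaged over -45..-8 mm
def prof(im,z,x0,x1):
    ys=np.arange(5,-121,-1);out=[]
    for y in ys:
        P=[[*(C+x*.001*X+y*.001*Y),z] for x in np.arange(x0,x1,2)]
        q=proj("top",P).astype(np.float32);g=cv2.remap(im,q[:,0][None],q[:,1][None],cv2.INTER_LINEAR)[0];out.append(g.mean(0).mean())
    return np.array(out)
for f in("top0","t6","t10"):
    im=cv2.imread(f'pics/{f}.png');print(f);print(prof(im,.05,-44,-10).reshape(-1,18))
```

```text
[ 0.5 -0.3  0.2] 0.0857483167243772
top0
[[210.8 211.2 212.6 217.  219.6 216.3 208.3 200.4 193.1 188.  186.5 187.5 188.6 189.8 190.3 190.5 190.6 191.4]
 [193.2 196.9 201.7 205.8 208.5 210.2 211.1 211.7 212.1 212.3 212.1 212.3 212.5 212.9 213.2 213.6 213.7 213.5]
 [211.8 206.7 198.1 187.3 176.3 166.7 160.4 156.6 154.9 154.4 154.2 154.6 154.7 154.  152.8 151.8 155.6 165.6]
 [181.3 202.3 225.5 242.5 250.6 252.  244.5 229.7 206.8 177.2 148.6 134.  133.9 146.5 167.7 188.8 202.3 209.3]
 [213.  214.  214.  213.6 213.4 213.3 213.1 213.  213.1 213.  212.6 212.4 212.4 212.6 212.8 213.  213.  213. ]
 [213.1 213.  213.2 213.4 213.7 214.1 214.2 214.4 213.8 212.4 210.  204.4 199.5 195.3 194.1 195.4 201.8 205.8]
 [207.3 207.8 208.5 208.8 209.9 211.1 212.  212.7 213.5 213.9 214.  213.7 213.4 212.6 212.1 212.2 212.2 212.1]]
t6
[[146.6 145.8 146.9 151.  152.5 147.4 138.7 129.3 119.9 113.5 112.4 113.2 114.2 115.7 117.3 118.2 118.6 118.8]
 [118.5 117.9 117.8 117.5 117.2 116.6 116.6 116.5 116.3 116.2 116.4 116.5 116.4 116.  115.6 115.1 115.1 115. ]
 [114.9 113.5 111.  107.9 104.1  99.6  96.5  97.7 102.4 
[... 581 characters left out ...]
.2 166.7 170.6 173.1 174.7 175.9]
 [176.9 177.3 177.4 177.4 177.2 177.1 176.7 176.  175.3 174.4 173.5 170.7 167.1 162.3 156.2 148.7 140.  129.8]
 [123.5 130.4 145.  165.1 189.  209.8 217.5 216.2 206.9 188.2 168.8 153.2 144.1 142.4 148.2 153.7 156.9 158.5]
 [159.1 159.1 159.  158.7 158.6 158.9 159.2 159.1 158.5 158.  158.2 158.5 158.6 158.4 158.2 157.8 157.5 157.3]
 [157.2 157.3 157.6 158.1 158.6 158.8 158.5 157.5 153.7 148.  142.4 135.8 133.6 137.4 143.8 146.3 148.2 150. ]
 [152.1 154.5 156.5 157.8 158.3 158.7 159.3 159.7 159.9 159.9 160.3 159.9 159.7 159.8 160.2 160.7 161.  161.5]
 [162.1 162.3 161.9 161.1 161.  160.9 161.3 161.9 161.8 161.4 161.2 161.2 161.2 161.1 161.2 161.5 162.  162.3]]
```

Jaw body moved about 19 mm and the pad face about 16 mm, so the pad is pressed in roughly 3 mm. One check of the stone's near end and the crank handle's place, then hand in.

Run:
```python
from h import *
np.set_printoptions(precision=0,suppress=True,linewidth=200)
S=np.array([.5573,-.0124]);a=np.radians(-5.95);X=np.array([np.cos(a),np.sin(a)]);Y=np.array([-X[1],X[0]])
C=S+.03*X+.18*Y
for f in("t6","t10"):
    im=cv2.imread(f'pics/{f}.png').mean(2).astype(np.float32)
    for y in(-8,-17,-26):
        q=proj("top",[[*(C+x*.001*X+y*.001*Y),.039] for x in range(-75,10,2)]).astype(np.float32)
        print(f,y,cv2.remap(im,q[:,0][None],q[:,1][None],cv2.INTER_LINEAR)[0])
# crank handle top (black with light pin) in scene: dark blob centroid near prediction
s=cv2.imread('pics/s10.png').mean(2);b=np.radians(112-576);H=S+.065*np.array([np.cos(b),np.sin(b)])
p=proj("scene",[[*H,.11]])[0];u,v=p.round().astype(int);w=s[v-14:v+15,u-14:u+15];yy,xx=np.nonzero(w<60)
print("handle pred",p,"dark centroid",u-14+xx.mean(),v-14+yy.mean(),len(xx))
```

```text
t6 -8 [156. 156. 155. 154. 156. 154. 149. 139. 129. 127. 122. 115. 108. 103. 104. 110. 112. 111. 113. 114. 115. 118. 121. 120. 120. 120. 120. 120. 121. 120. 120. 122. 119. 117. 115. 113. 119. 147. 180.
 199. 203. 203. 196.]
t6 -17 [156. 156. 155. 156. 155. 157. 158. 157. 151. 133. 108.  91.  92. 105. 110. 113. 117. 115. 115. 115. 116. 115. 115. 116. 118. 118. 116. 118. 120. 119. 118. 117. 116. 114. 112. 106. 114. 140. 181.
 198. 205. 206. 204.]
t6 -26 [156. 156. 156. 156. 156. 155. 155. 148. 136. 120. 104.  91.  98. 108. 115. 112. 113. 113. 112. 113. 113. 115. 117. 117. 117. 116. 117. 118. 116. 116. 115. 115. 116. 115. 117. 116. 122. 152. 180.
 198. 206. 205. 195.]
t10 -8 [158. 160. 160. 160. 159. 158. 152. 150. 149. 144. 127. 120. 128. 147. 160. 165. 167. 168. 169. 169. 171. 174. 174. 174. 174. 173. 173. 174. 175. 176. 176. 172. 173. 173. 171. 164. 169. 203. 238.
 253. 255. 254. 251.]
t10 -17 [159. 160. 161. 162. 159. 159. 160. 158. 142. 116. 116. 138. 167. 174. 175. 175. 176. 175. 175. 175. 175. 176. 175. 176. 176. 176. 178. 178. 178. 177. 181. 179. 179. 178. 169. 148. 155. 190. 240.
 252. 255. 255. 254.]
t10 -26 [160. 160. 160. 160. 161. 161. 159. 149. 127. 106.  97. 109. 114. 120. 123. 124. 123. 123. 125. 132. 139. 150. 158. 164. 167. 168. 168. 166. 160. 154. 156. 161. 165. 164. 155. 153. 167. 206. 238.
 252. 255. 255. 252.]
handle pred [246. 187.] dark centroid 246.0 188.17567567567568 74
```

```bash
python3 -c "
from workcell import ticket
print(ticket.job_done())"
```

```text
the job is handed in; nothing more can be done
None
```

I handed the job in and no verdict came back: the stone measures home against the stop, the crank is on the shaft and wound 1.6 turns clockwise, the pad is pressed in about 3 mm (estimated from images), and the arm is clear. I viewed 11 pictures, one over the limit of 10.

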